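Bolt down the lid of a filter holder

ROBOT

A 6-joint arm with a two-finger parallel gripper is mounted at the origin on the work surface. World frame = base frame: x ahead of the robot, y to its left, z up, the work surface at z = 0. Lengths are in m, angles in rad, forces in N, time in s.
With the tool pointing down it reaches from about 0.325 to 0.925 m from the base axis. Payload 3.1 kg.
Tool frame: the origin (TCP) lies between the finger pads, 19 mm behind the fingertips; this is the grasp point; z points along the fingers, y is the direction in which the jaws open and shut (so a half turn about z gives the same grasp; the last joint's range is limited). The gripper opens to 85 mm and grips with 20 to 120 N. Pads are 22 mm wide; open, the fingers measure 114 mm over their backs; the gripper's body (76 mm by 85 mm) begins 54 mm behind the grasp point. The pads swing forward as they close: fully open they stand 13 mm farther back than shut.
Start: joints at [1.152, 0.217, 1.613, -0, 1.311, -0.112], TCP at [0.189, 0.596, 0.25] pointing down, gripper open.
Joint ranges: [-2.75, 2.75], [-0.78, 2.1], [0.31, 2.55], [-1.13, 4.27], [0.13, 2.63], [-2.58, 2.58]. Speed limits (rad/s): [2.79, 2.79, 3.14, 3.14, 3.14, 3.14].

INTERFACE

Orientations are given as a unit quaternion [x, y, z, w].
In Python, from cell import * gives the robot as it stands.
- The arm moves only by the tool jog_arm, never from a script. Its argument "moves" is a list of rows, each an object of numbers: "tx", "ty", "tz": the shift along the tool's x, y, z in cm; "ax", "ay", "az": the turn, a rotation vector about the tool's x, y, z in units of 5 degrees (1.0 is 5 degrees); "grip": the closure, from 0 (fully open) to 1 (shut). In form: [{"tx": .., "ty": .., "tz": .., "ax": .., "ay": .., "az": .., "grip": ..}, ...]. A call has exactly 10 rows; each row shifts and turns the commanded pose from where the row before left it, along the tool's axes as they then stand; what a row does not reach is not made up. A row lasts 1/8 s, in which the tool goes at most 62.5 mm and 10.7 degrees, less where a joint would pass 70% of its speed; a pose out of reach is approached as far as the arm can. A call with a gripper value outside its range is refused whole. The fingers move at their own pace and stop on an object; "grip_force" is the grip in N (left out, the last holds). Time passes only in rows, so rows that do not move let the fingers close, or fill a call up. It gives the time, the measured TCP pose, the force and the opening at its end, in the units of the state.
- observe(): the state, without advancing time (a new reading comes with each control period).
- capture(name): name is "scene" or "side" or "wrist"; returns the picture (384x512x3 uint8, blue, green, red); there is no depth.
- calibration(name): a dict with "camera_matrix" (3x3 intrinsics, pixels), "world_from_camera" (4x4, takes a point from camera to world coordinates). Camera axes: x right, y up, looking along -z (the intrinsics and any distortion apply to the point x, -y, -z); pixel columns grow to the right and rows downward; lengths in m; the calibration is good to about 2 mm. A picture is of the moment at which its call begins: read the wrist's pose just before it. calibration takes no time and is no camera call; for the wrist camera it gives the pose at the moment of the call.
- close_job(): hands the job in, once; it reports no verdict.
The state is a dict: "clock": time; "joint_pos": joint angles; "joint_velocities": joint speeds; "joint_efforts": joint torques, N m; "position": TCP position; "ee_rot": TCP orientation; "contact_force": force on the tool from outside, world axes, zero at the start; "torque": the same for the moment, N m; "width": finger opening in m.
Only numpy, scipy, OpenCV 4.12 (cv2) and the standard library are available. Lean on these libraries where they do the work, as an engineer would, in place of code of your own. Each camera call takes 0.05 s, during which the arm holds its last target. There are 200 camera calls.

TASK

Close the steel filter holder on the bench tightly: turn its three captive bolt knobs clockwise, each fully home to its end stop, finishing the red one first, then the yellow one, then the blue one. Leave the specimen jar, the slide box and the tube rack beside it where they stand.

Things in the scene. Friction and masses are not known exactly. Their poses are not given: they have to be found in the camera images.
- holder: Stainless filter holder fixed to the bench: two round plates 216 mm across, blue gasket between, on legs; top face 89 mm up. Origin: on the bench under its centre, z up. Three bolts stand 78 mm from its axis, 120 degrees apart: red on its x axis, then, counterclockwise from above, yellow, blue. The capped inlet stub in the middle is 44 mm across and 21 mm above the top face.
- knob_red: Captive bolt knob, red bar on a steel collar. Origin: centre of the collar's underside (collar 38 mm across, 8 mm tall). Bar 42 mm long (x axis), 14 mm wide (y), 8 to 40 mm above the origin; pinch across the width, TCP 31 mm above the origin. Clockwise from above tightens; it sinks 1.6 mm per rad. Starts 1.8 to 2.6 rad short of its end stop: needs a regrasp. Bolt friction about 0.12 N m.
- seat_red (a point): Point on the holder's top face on the red bolt's axis, fixed to the holder, 89 mm above the bench. At the end stop the red knob's collar lies here and the bolt turns no further; the bar's direction there is not marked and differs from bolt to bolt, so the stop has to be felt. The bolt cannot come off or be pushed down.
- knob_yellow: Captive bolt knob, yellow bar on a steel collar. Origin: centre of the collar's underside (collar 38 mm across, 8 mm tall). Bar 42 mm long (x axis), 14 mm wide (y), 8 to 40 mm above the origin; pinch across the width, TCP 31 mm above the origin. Clockwise from above tightens; it sinks 1.6 mm per rad. Starts 1.8 to 2.6 rad short of its end stop: needs a regrasp. Bolt friction about 0.12 N m.
- seat_yellow (a point): Point on the holder's top face on the yellow bolt's axis, fixed to the holder, 89 mm above the bench. At the end stop the yellow knob's collar lies here and the bolt turns no further; the bar's direction there is not marked and differs from bolt to bolt, so the stop has to be felt. The bolt cannot come off or be pushed down.
- knob_blue: Captive bolt knob, blue bar on a steel collar. Origin: centre of the collar's underside (collar 38 mm across, 8 mm tall). Bar 42 mm long (x axis), 14 mm wide (y), 8 to 40 mm above the origin; pinch across the width, TCP 31 mm above the origin. Clockwise from above tightens; it sinks 1.6 mm per rad. Starts 1.8 to 2.6 rad short of its end stop: needs a regrasp. Bolt friction about 0.12 N m.
- seat_blue (a point): Point on the holder's top face on the blue bolt's axis, fixed to the holder, 89 mm above the bench. At the end stop the blue knob's collar lies here and the bolt turns no further; the bar's direction there is not marked and differs from bolt to bolt, so the stop has to be felt. The bolt cannot come off or be pushed down.
- jar: Closed specimen jar with a green lid, 56 mm across, 70 mm tall, 120 g, standing upright. Origin: centre of its underside. A bystander.
- slide_box: Closed blue plastic box for microscope slides, 85 x 100 mm, 34 mm high, 350 g. Origin: centre of its underside. A bystander.
- tube_rack: White rack with capped sample tubes, 70 x 110 mm, 54 mm high, tube caps up to 78 mm, 400 g. Origin: centre of its underside. A bystander.
Mind the look-alikes: they are no part of the job. Of the things that look like the holder, the smallest one is meant.

How it is judged:
By the outcome, as a careful person would: the job done as asked, in the order asked, and still so for the second after the job is handed in, with the robot touching nothing.
It also fails if it takes over 72 s, if anything falls off the work surface, if the arm or the gripper's body presses on something with over 40 N, if the wrist force passes 120 N, or if a joint passes its speed limit or range.

## Working session

There is one attempt and no reset: what is moved stays moved. The work goes in short steps, Python scripts to look and compute and a tool call to move; the robot and the scene stay as the last step left them, time stands still between calls to the robot, and variables do not carry over. Pictures are saved under pics/ and viewed, and the job is handed in when it is done.

Besides the shell and the picture viewer there is one more tool, called after "Call:" in YAML: its name, and indented under it one key for each argument. jog_arm: Moves the arm, as the interface text tells. Its arguments: {"type":"object","properties":{"moves":{"type":"array","items":{"type":"object","properties":{"tx":{"type":"number"},"ty":{"type":"number"},"tz":{"type":"number"},"ax":{"type":"number"},"ay":{"type":"number"},"az":{"type":"number"},"grip":{"type":"number"}}}},"grip_force":{"type":"number"}},"required":["moves"]}

```bash
ls; mkdir -p pics
python3 - <<'E'
from cell import *
import cv2
print(observe())
for n in("scene","side","wrist"):
    c=calibration(n);print(n,c)
    cv2.imwrite(f"pics/{n}0.png",capture(n))
E
```

```text
pics
{'clock': 0.0, 'joint_pos': array([ 1.15182225e+00,  2.17772430e-01,  1.61494233e+00,  4.20563791e-06,
        1.31127752e+00, -1.12217445e-01]), 'joint_velocities': array([-0.00041503,  0.00021598,  0.00116506,  0.00039667,  0.00026595,
       -0.00139646]), 'joint_efforts': array([ 5.61822217e-04, -3.96867764e+01, -3.03841138e+01, -2.35958487e-04,
        9.97119147e-03, -2.77500817e-06]), 'position': array([0.18840296, 0.59511941, 0.24865259]), 'ee_rot': array([ 1.52778080e-01,  9.88259793e-01, -1.15721047e-03, -3.16892631e-04]), 'contact_force': array([-0.65764056,  0.7037081 , -0.14450948]), 'torque': array([0.01487126, 0.03029198, 0.0368714 ]), 'width': 0.08533355737600838}
scene {'camera_matrix': array([[412.53427399,   0.        , 260.28701821],
       [  0.        , 412.53427399, 192.51174112],
       [  0.        ,   0.        ,   1.        ]]), 'world_from_camera': array([[-0.4828055 , -0.65002073,  0.58683209,  1.37236082],
       [ 0.87558654, -0.3462839 ,  0.33680212,  0.50352137],
       [-0.01571785,  0.6764322 ,  0.73633717,  1.10300523],
       [ 0.        ,  0
[... 230 characters left out ...]
camera': array([[ 0.95908923,  0.16360704, -0.23104241,  0.27074721],
       [-0.28234324,  0.4929851 , -0.82295078, -0.9737866 ],
       [-0.02074008,  0.85451649,  0.51901004,  0.69921485],
       [ 0.        ,  0.        ,  0.        ,  1.        ]])}
wrist {'camera_matrix': array([[308.79403887,   0.        , 256.92938562],
       [  0.        , 308.79403887, 187.54361054],
       [  0.        ,   0.        ,   1.        ]]), 'world_from_camera': array([[ 0.30118371, -0.90149142, -0.31080796,  0.10779115],
       [ 0.95356414,  0.28406926,  0.10010036,  0.62106513],
       [-0.00194863, -0.32652392,  0.94518693,  0.37313323],
       [ 0.        ,  0.        ,  0.        ,  1.        ]])}
```

View pics/scene0.png

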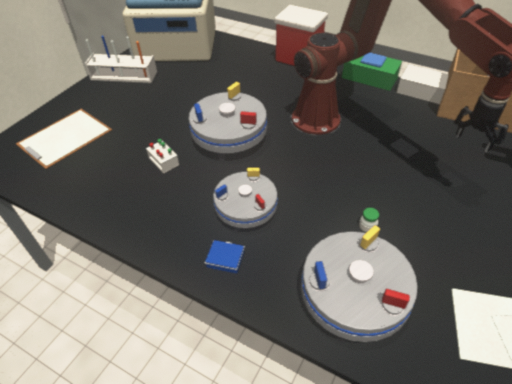

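View pics/side0.png

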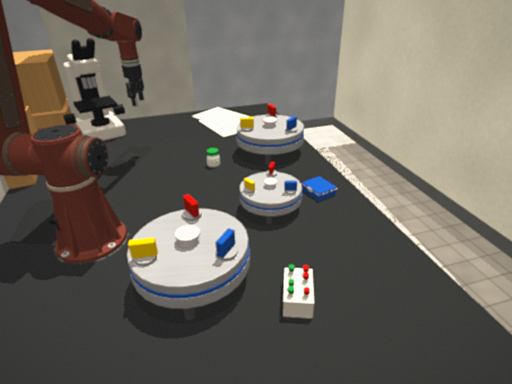

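View pics/wrist0.png

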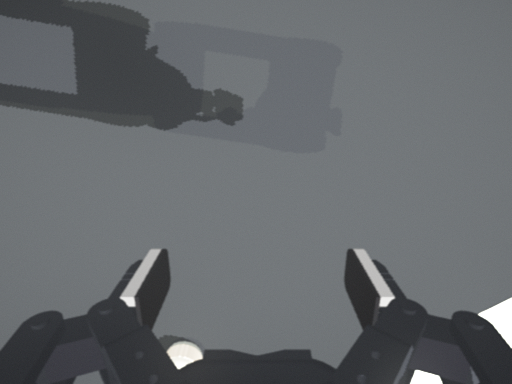

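The scene view shows three holders, and the middle one is smallest: stub (245,190), red (260,201), yellow (253,172), blue (222,191). In the side view its stub is at (270,183), red (271,168), yellow (249,184), blue (290,186). Next I'll measure these.

```bash
cat > h.py <<'E'
from cell import *
import cv2, numpy as np
def ray(c,p):
    K=c["camera_matrix"];T=c["world_from_camera"]
    d=np.array([(p[0]-K[0,2])/K[0,0],-(p[1]-K[1,2])/K[1,1],-1.])
    return T[:3,3],T[:3,:3]@d
def atz(c,p,z):
    o,d=ray(c,p);return o+d*(z-o[2])/d[2]
def proj(c,X):
    T=np.linalg.inv(c["world_from_camera"]);q=T[:3,:3]@np.asarray(X)+T[:3,3]
    K=c["camera_matrix"];return K[0,0]*q[0]/-q[2]+K[0,2],K[1,1]*-q[1]/-q[2]+K[1,2]
E
python3 - <<'E'
from h import *
for n,P in dict(scene=dict(stub=(245,190,.11),r=(260,201,.125),y=(253,172,.125),b=(222,191,.125),jar=(371,215,.07)),side=dict(stub=(270,183,.11),r=(271,168,.115),y=(249,184,.115),b=(290,186,.115),jar=(213,152,.07))).items():
    c=calibration(n)
    for k,v in P.items(): print(n,k,atz(c,v[:2],v[2])[:2].round(4))
    im=cv2.imread(f"pics/{n}0.png")
    y,x=(150,200) if n=="scene" else (150,225)
    cv2.imwrite(f"pics/{n}0z.png",cv2.resize(im[y:y+80,x:x+100],None,fx=8,fy=7.5,interpolation=cv2.INTER_CUBIC))
E
```

```text
scene stub [ 5.948e-01 -5.000e-04]
scene r [0.6252 0.073 ]
scene y [ 0.5222 -0.0109]
scene b [ 0.6454 -0.0564]
scene jar [0.4675 0.3933]
side stub [ 0.5855 -0.0186]
side r [0.6195 0.0729]
side y [ 0.515  -0.0109]
side b [ 0.6386 -0.0656]
side jar [0.4596 0.369 ]
```

View pics/scene0z.png

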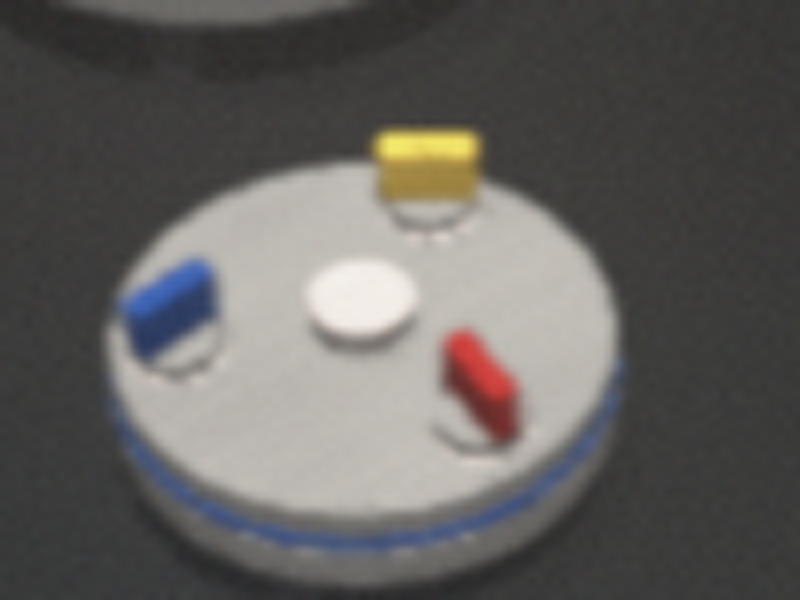

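The zoomed view shows red, yellow and blue bars of the smallest holder, centre about (0.59, 0), consistent with a ±78 mm spread. I'll bring the wrist camera above it.

Call:
jog_arm:
  moves:
    - {"az": -1.76}
    - {"az": -1.76}
    - {"tx": -3.1, "ty": -5, "tz": -0.75}
    - {"tx": -3.1, "ty": -5, "tz": -0.75}
    - {"tx": -3.1, "ty": -5, "tz": -0.75}
    - {"tx": -3.1, "ty": -5, "tz": -0.75}
    - {"tx": -3.1, "ty": -5, "tz": -0.75}
    - {"tx": -3.1, "ty": -5, "tz": -0.75}
    - {"tx": -3.1, "ty": -5, "tz": -0.75}
    - {"tx": -3.1, "ty": -5, "tz": -0.75}

```text
invalid input
```

Call:
jog_arm:
  moves:
    - {"tx": -3.1, "ty": -5, "tz": -0.75}
    - {"tx": -3.1, "ty": -5, "tz": -0.75}
    - {"tx": -3.1, "ty": -5, "tz": -0.75}
    - {"tx": -3.1, "ty": -4.5, "tz": -0.75}
    - {"grip": 0.45}
    - {"grip": 0.45}
    - {"grip": 0.45}
    - {"grip": 0.45}
    - {"grip": 0.45}
    - {"grip": 0.45}

```text
invalid input
```

Run:
```python
from h import *
o=observe();print(o["position"],o["ee_rot"],o["width"],o["clock"],o["torque"],o["contact_force"])
c=calibration("wrist");im=capture("wrist");np.save("w1.npy",c["world_from_camera"]);cv2.imwrite("pics/w1raw.png",im)
cv2.imwrite("pics/w1.png",cv2.resize(im,(800,600),interpolation=cv2.INTER_CUBIC))
```

```text
[0.18847489 0.59525925 0.24894086] [ 1.52785587e-01  9.88258885e-01 -9.31391787e-04 -2.68893360e-04] 0.08536374817023362 0.15 [-0.01364963 -0.016393    0.03756316] [0.02209657 0.11425755 0.17556828]
```

View pics/w1.png

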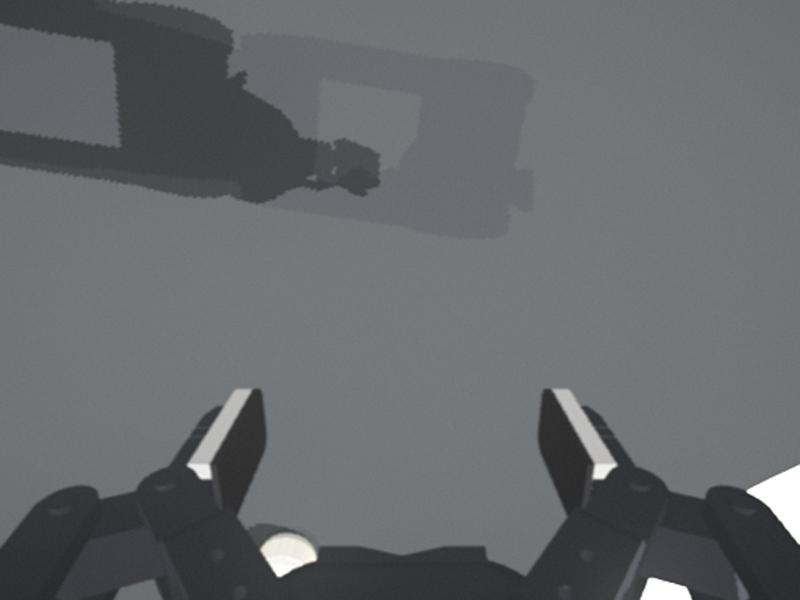

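The arm hasn't moved: the view still shows empty bench, and both calls were refused. Each row probably needs all seven keys.

Call:
jog_arm:
  moves:
    - {"tx": 0, "ty": 0, "tz": 0, "ax": 0, "ay": 0, "az": -1.76, "grip": 0}
    - {"tx": 0, "ty": 0, "tz": 0, "ax": 0, "ay": 0, "az": -1.76, "grip": 0}
    - {"tx": -3.1, "ty": -5, "tz": -0.75, "ax": 0, "ay": 0, "az": 0, "grip": 0}
    - {"tx": -3.1, "ty": -5, "tz": -0.75, "ax": 0, "ay": 0, "az": 0, "grip": 0}
    - {"tx": -3.1, "ty": -5, "tz": -0.75, "ax": 0, "ay": 0, "az": 0, "grip": 0}
    - {"tx": -3.1, "ty": -5, "tz": -0.75, "ax": 0, "ay": 0, "az": 0, "grip": 0}
    - {"tx": -3.1, "ty": -5, "tz": -0.75, "ax": 0, "ay": 0, "az": 0, "grip": 0}
    - {"tx": -3.1, "ty": -5, "tz": -0.75, "ax": 0, "ay": 0, "az": 0, "grip": 0}
    - {"tx": -3.1, "ty": -5, "tz": -0.75, "ax": 0, "ay": 0, "az": 0, "grip": 0}
    - {"tx": -3.1, "ty": -5, "tz": -0.75, "ax": 0, "ay": 0, "az": 0, "grip": 0}
  grip_force: 40

```text
clock: 1.45
position: [0.4375, 0.1942, 0.3103]
ee_rot: [-0.0, 1.0, 0.0, 0.0]
contact_force: [0.9, -0.5, 0.2]
width: 0.0852
```

Call:
jog_arm:
  moves:
    - {"tx": -3.3, "ty": -4.85, "tz": -0.75, "ax": 0, "ay": 0, "az": 0, "grip": 0.4}
    - {"tx": -3.3, "ty": -4.85, "tz": -0.75, "ax": 0, "ay": 0, "az": 0, "grip": 0.4}
    - {"tx": -3.3, "ty": -4.85, "tz": -0.75, "ax": 0, "ay": 0, "az": 0, "grip": 0.4}
    - {"tx": -3.3, "ty": -4.85, "tz": -0.75, "ax": 0, "ay": 0, "az": 0, "grip": 0.4}
    - {"tx": 0, "ty": 0, "tz": 0, "ax": 0, "ay": 0, "az": 0, "grip": 0.4}
    - {"tx": 0, "ty": 0, "tz": 0, "ax": 0, "ay": 0, "az": 0, "grip": 0.4}
    - {"tx": 0, "ty": 0, "tz": 0, "ax": 0, "ay": 0, "az": 0, "grip": 0.4}
    - {"tx": 0, "ty": 0, "tz": 0, "ax": 0, "ay": 0, "az": 0, "grip": 0.4}
    - {"tx": 0, "ty": 0, "tz": 0, "ax": 0, "ay": 0, "az": 0, "grip": 0.4}
    - {"tx": 0, "ty": 0, "tz": 0, "ax": 0, "ay": 0, "az": 0, "grip": 0.4}

```text
clock: 2.7
position: [0.5688, 0.0024, 0.3401]
ee_rot: [-0.001, 1.0, -0.0, 0.0]
contact_force: [-0.3, 0.1, 0.4]
width: 0.0513
```

Run:
```python
from h import *
o=observe();print(o["position"],o["ee_rot"],o["width"],o["clock"],o["torque"],o["contact_force"])
c=calibration("wrist");im=capture("wrist");np.save("w1.npy",c["world_from_camera"]);cv2.imwrite("pics/w1raw.png",im)
cv2.imwrite("pics/w1.png",cv2.resize(im,(800,600),interpolation=cv2.INTER_CUBIC))
```

```text
[0.56881099 0.00242625 0.34011909] [-5.56698773e-04  9.99999841e-01 -1.11505456e-05  8.75593796e-05] 0.05133631950186772 2.7 [-0.05774942 -0.00964548 -0.00184069] [-0.25704878  0.10380762  0.35652759]
```

View pics/w1.png

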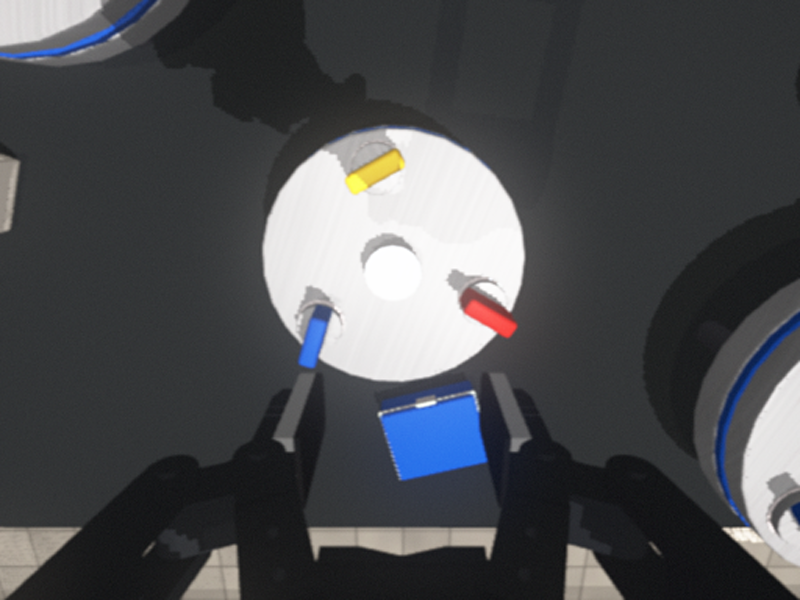

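Wrist view (800×600): the holder with stub at (392,272), yellow at (376,171), red at (489,313), blue at (316,335), and the slide box beyond. I'll fit the projected bar box to the colour masks.

```bash
cat >> h.py <<'E'
from scipy.optimize import minimize
HUE=dict(r=[(0,8),(172,180)],y=[(20,35)],b=[(105,125)])
def mask(im,k,p,r=32):
    h=cv2.cvtColor(im,cv2.COLOR_BGR2HSV);m=np.zeros(im.shape[:2],np.uint8)
    for a,b in HUE[k]: m|=cv2.inRange(h,(a,110,40),(b,255,255))
    w=np.zeros_like(m);cv2.circle(w,(int(p[0]),int(p[1])),r,255,-1)
    return m&w
def sil(c,q,z0,s=4):
    x,y,a=q;X=[]
    for i in(-.021,.021):
        for j in(-.007,.007):
            for z in(.008,.040):
                X.append(proj(c,(x+i*np.cos(a)-j*np.sin(a),y+i*np.sin(a)+j*np.cos(a),z0+z)))
    P=cv2.convexHull(np.array(X,np.float32))
    m=np.zeros((384*s,512*s),np.uint8);cv2.fillConvexPoly(m,np.round((P+.5)*s).astype(int),255)
    return cv2.resize(m,(512,384),interpolation=cv2.INTER_AREA)
def fit(c,im,k,p,z0):
    M=cv2.GaussianBlur(mask(im,k,p),(0,0),1).astype(float)
    xy=atz(c,p,z0+.03)[:2];best=None
    f=lambda q:np.abs(cv2.GaussianBlur(sil(c,(q[0]/100,q[1]/100,q[2]/5),z0),(0,0),1)-M).sum()/M.sum()
    for a in np.arange(0,np.pi,np.pi/6):
        q=[xy[0]*100,xy[1]*100,a*5]
        if best is not None and f(q)>1.2: continue
        r=minimize(f,q,method="Nelder-Mead",options=dict(initial_simplex=[q,[q[0]+1,*q[1:]],[q[0],q[1]+1,q[2]],[*q[:2],q[2]+1.5]],maxiter=150))
        if best is None or r.fun<best.fun: best=r
    return best.x[0]/100,best.x[1]/100,(best.x[2]/5)%np.pi,best.fun
E
python3 - <<'E'
from h import *
c=calibration("wrist");c["world_from_camera"]=np.load("w1.npy");im=cv2.imread("pics/w1raw.png")
R={}
for k,p in dict(r=(489,313),y=(376,171),b=(316,335)).items():
    x,y,a,e=fit(c,im,k,np.array(p)*.64,.0925);R[k]=np.array([x,y]);print(k,round(x,4),round(y,4),"bar deg",round(np.degrees(a),1),round(e,3))
    cs,_=cv2.findContours((sil(c,(x,y,a),.0925)>127).astype(np.uint8),0,1);cv2.drawContours(im,cs,-1,(0,255,0),1)
for a,b in("ry","yb","br"):print(a,b,np.linalg.norm(R[a]-R[b]))
print("stub",atz(c,np.array((392,272))*.64,.11), "mean",sum(R.values())/3)
cv2.imwrite("pics/fit1.png",cv2.resize(im[70:250,150:350],None,fx=3.3,fy=3.3))
E
```

```text
r 0.6207 0.0703 bar deg 52.1 0.412
y 0.5124 -0.0158 bar deg 120.2 0.174
b 0.6438 -0.0668 bar deg 160.5 0.344
r y 0.13841451908321029
y b 0.14091893969594946
b r 0.1390883037835096
stub [ 0.58970407 -0.00446374  0.11      ] mean [ 0.59230667 -0.00410297]
```

View pics/fit1.png

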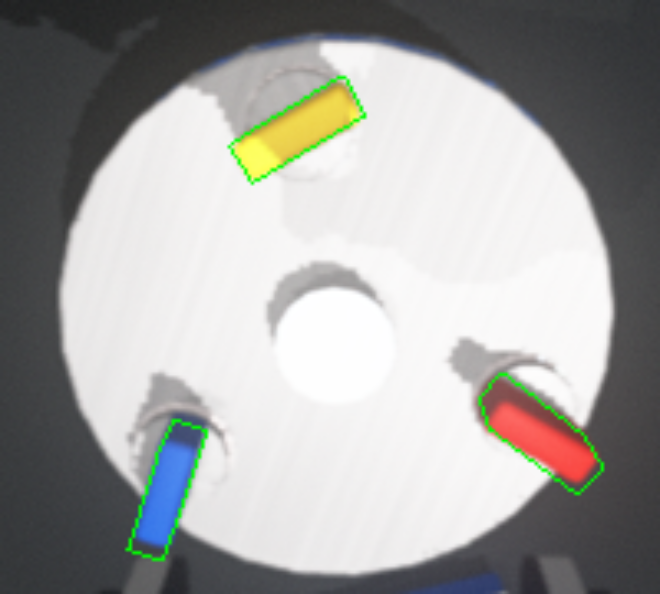

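Overlay shows that the dark bar sides were missed by the mask (spacing 139 vs 135 mm), so I'll loosen the threshold and then fit the rigid 78 mm triangle.

```bash
sed -i 's/(a,110,40)/(a,90,12)/' h.py; sed -i 's/r=\[(0,8),(172,180)\]/r=[(0,12),(168,180)]/;s/y=\[(20,35)\]/y=[(17,38)]/;s/b=\[(105,125)\]/b=[(100,130)]/' h.py
python3 - <<'E'
from h import *
from scipy.optimize import least_squares
c=calibration("wrist");c["world_from_camera"]=np.load("w1.npy");im=cv2.imread("pics/w1raw.png");im0=im.copy()
R={}
for k,p in dict(r=(489,311),y=(376,171),b=(316,333)).items():
    x,y,a,e=fit(c,im0,k,np.array(p)*.64,.0925);R[k]=np.array([x,y]);print(k,round(x,4),round(y,4),"bar deg",round(np.degrees(a),1),round(e,3))
    cs,_=cv2.findContours((sil(c,(x,y,a),.0925)>127).astype(np.uint8),0,1);cv2.drawContours(im,cs,-1,(0,255,0),1)
    cs,_=cv2.findContours(mask(im0,k,np.array(p)*.64),0,1);cv2.drawContours(im,cs,-1,(255,0,255),1)
for a,b in("ry","yb","br"):print(a,b,np.linalg.norm(R[a]-R[b]))
tri=lambda q:np.array([q[:2]+.078*np.array([np.cos(q[2]+i*2.0944),np.sin(q[2]+i*2.0944)]) for i in range(3)])
s=least_squares(lambda q:(tri(q)-np.array([R[k] for k in"ryb"])).ravel()*100,[.59,0,1.2]);print(s.x,tri(s.x).round(4),s.fun.round(3))
cv2.imwrite("pics/fit2.png",cv2.resize(im[70:250,150:350],None,fx=3.3,fy=3.3))
E
```

```text
r 0.6205 0.07 bar deg 52.8 0.191
y 0.5129 -0.0164 bar deg 119.1 0.123
b 0.6417 -0.0663 bar deg 160.3 0.168
r y 0.13793315664689634
y b 0.13814394947098382
b r 0.13795250018540103
[ 0.59170558 -0.00421954  1.20089007] [[ 0.6199  0.0685]
 [ 0.5146 -0.0162]
 [ 0.6406 -0.065 ]] [-0.057 -0.15   0.17   0.019 -0.113  0.13 ]
```

View pics/fit2.png

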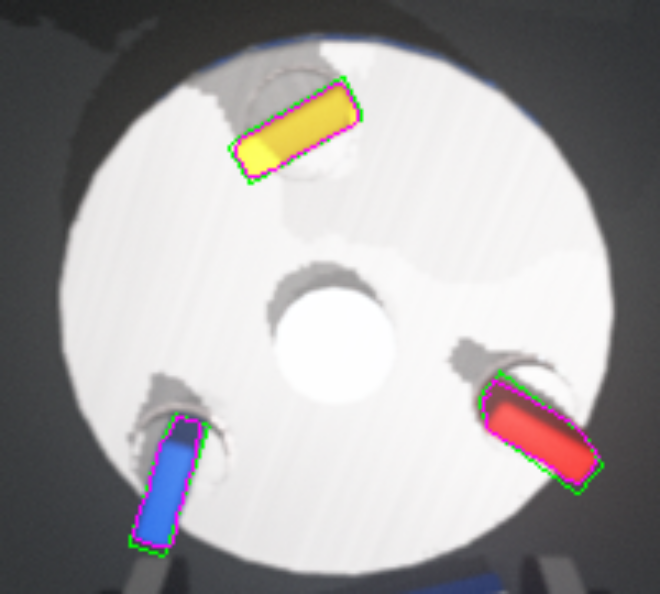

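Call:
jog_arm:
  moves:
    - {"tx": -2.55, "ty": 3.3, "tz": 3, "ax": 0, "ay": 0, "az": 0, "grip": 0.4}
    - {"tx": -2.55, "ty": 3.3, "tz": 3, "ax": 0, "ay": 0, "az": 0, "grip": 0.4}
    - {"tx": 0, "ty": 0, "tz": 2, "ax": 0, "ay": 0, "az": -2.11, "grip": 0.4}
    - {"tx": 0, "ty": 0, "tz": 2, "ax": 0, "ay": 0, "az": -2.11, "grip": 0.4}
    - {"tx": 0, "ty": 0, "tz": 2, "ax": 0, "ay": 0, "az": -2.11, "grip": 0.4}
    - {"tx": 0, "ty": 0, "tz": 2, "ax": 0, "ay": 0, "az": -2.11, "grip": 0.4}
    - {"tx": 0, "ty": 0, "tz": 2, "ax": 0, "ay": 0, "az": -2.11, "grip": 0.4}
    - {"tx": 0, "ty": 0, "tz": 1.2, "ax": 0, "ay": 0, "az": 0, "grip": 0.4}
    - {"tx": 0, "ty": 0, "tz": 0, "ax": 0, "ay": 0, "az": 0, "grip": 0.4}
    - {"tx": 0, "ty": 0, "tz": 0, "ax": 0, "ay": 0, "az": 0, "grip": 0.4}

```text
clock: 4.0
position: [0.6206, 0.068, 0.1689]
ee_rot: [-0.444, 0.896, -0.0, 0.001]
contact_force: [-0.0, 0.5, 1.0]
width: 0.0515
```

```bash
cat >> h.py <<'E'
def look(name,k=None,z0=.0925,r=70):
    o=observe();c=calibration("wrist");im=capture("wrist");p=o["position"]
    R=calibration and None
    q=o["ee_rot"];th=np.degrees(np.arctan2(*(2*np.array([q[0]*q[1]+q[2]*q[3],.5-q[0]**2-q[2]**2]))[::-1]))
    from scipy.spatial.transform import Rotation as Ro
    M=Ro.from_quat(q).as_matrix();th=np.degrees(np.arctan2(M[1,1],M[0,1]))
    print("t",o["clock"],"tcp",p.round(4),"thy",round(th,1),"tilt",M[2,2].round(5),"w",round(o["width"],4),"F",o["contact_force"].round(1),"T",o["torque"].round(3),"j6",np.degrees(o["joint_pos"][5]).round(1))
    cv2.imwrite(f"pics/{name}raw.png",im);np.save(f"{name}.npy",c["world_from_camera"])
    cv2.imwrite(f"pics/{name}.png",cv2.resize(im,(800,600),interpolation=cv2.INTER_CUBIC))
    return o,c,im
E
sed -i '/R=calibration and None/d;/th=np.degrees(np.arctan2(\*/s/;th=.*//' h.py
python3 - <<'E'
from h import *
look("r1")
E
```

```text
t 4.0 tcp [0.6206 0.068  0.1689] thy 142.7 tilt -1.0 w 0.0515 F [-0.   0.5  1. ] T [ 0.018 -0.033 -0.036] j6 -142.9
```

View pics/r1.png

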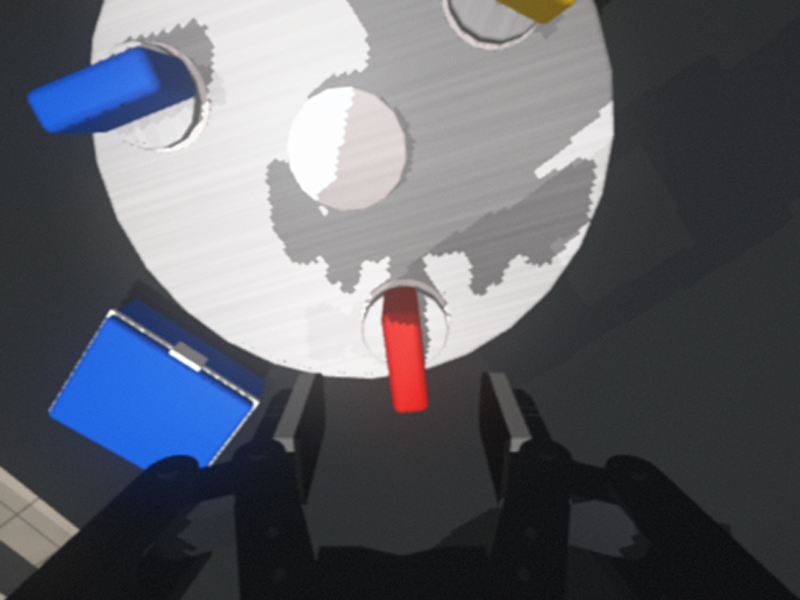

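Red bar (405,350) is between the open fingers (320 and 485), and the slide box is clear to the left. I'll refit from here.

```bash
sed -i 's/def fit(c,im,k,p,z0):/def fit(c,im,k,p,z0,r=32):/;s/mask(im,k,p),/mask(im,k,p,r),/' h.py
python3 - <<'E'
from h import *
c=calibration("wrist");im=cv2.imread("pics/r1raw.png");im0=im.copy()
for z0 in(.0905,.0925,.0945):
  x,y,a,e=fit(c,im0,"r",(258,224),z0,55);print(z0,x,y,np.degrees(a),e)
E
```

```text
0.0905 0.6198509229261685 0.06997462616758346 58.44896288586236 0.07400830897712386
0.0925 0.6192628832809605 0.06934560750056229 58.389951981436546 0.09110880188613357
0.0945 0.618940175066242 0.06876839967191001 58.372866023821175 0.10787490396845721
```

Call:
jog_arm:
  moves:
    - {"tx": 0, "ty": 0.15, "tz": 1, "ax": 0, "ay": 0, "az": 0, "grip": 0.4}
    - {"tx": 0, "ty": 0, "tz": 1.5, "ax": 0, "ay": 0, "az": 0, "grip": 0.4}
    - {"tx": 0, "ty": 0, "tz": 1.5, "ax": 0, "ay": 0, "az": 0, "grip": 0.4}
    - {"tx": 0, "ty": 0, "tz": 0.5, "ax": 0, "ay": 0, "az": 0, "grip": 0.4}
    - {"tx": 0, "ty": 0, "tz": 0, "ax": 0, "ay": 0, "az": 0, "grip": 0.4}
    - {"tx": 0, "ty": 0, "tz": 0, "ax": 0, "ay": 0, "az": 0, "grip": 1}
    - {"tx": 0, "ty": 0, "tz": 0, "ax": 0, "ay": 0, "az": 0, "grip": 1}
    - {"tx": 0, "ty": 0, "tz": 0, "ax": 0, "ay": 0, "az": 0, "grip": 1}
    - {"tx": 0, "ty": 0, "tz": 0, "ax": 0, "ay": 0, "az": 0, "grip": 1}
    - {"tx": 0, "ty": 0, "tz": 0, "ax": 0, "ay": 0, "az": 0, "grip": 1}
  grip_force: 60

```text
clock: 5.3
position: [0.6196, 0.0686, 0.1238]
ee_rot: [-0.444, 0.896, -0.001, 0.001]
contact_force: [1.3, -1.5, 2.9]
width: 0.013
```

Run:
```python
from h import *
look("r2")
```

```text
t 5.3 tcp [0.6196 0.0686 0.1238] thy 142.8 tilt -1.0 w 0.013 F [ 1.3 -1.5  2.9] T [-0.171 -0.144  0.149] j6 -142.9
```

View pics/r2.png

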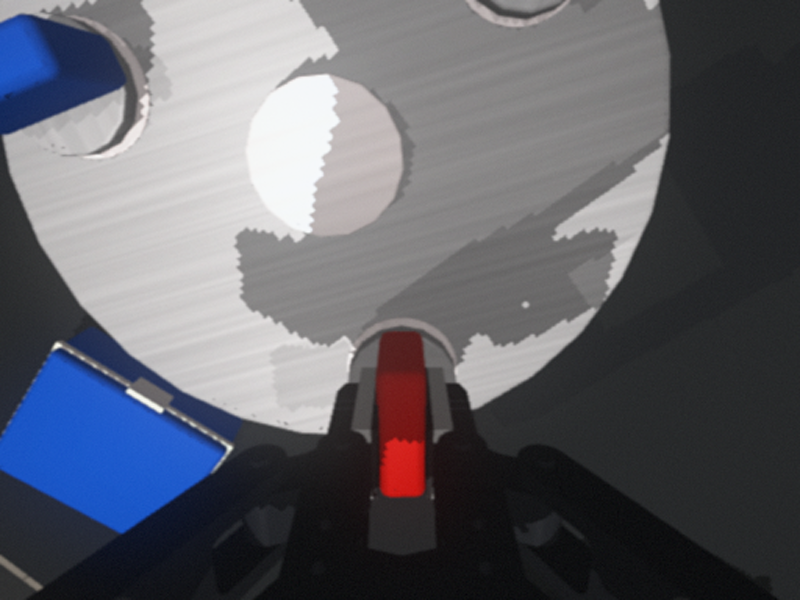

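Red bar is centred between the pads and gripped (width 13 mm). Turning clockwise with matching sink.

Call:
jog_arm:
  moves:
    - {"tx": 0, "ty": 0, "tz": 0.028, "ax": 0, "ay": 0, "az": 2, "grip": 1}
    - {"tx": 0, "ty": 0, "tz": 0.028, "ax": 0, "ay": 0, "az": 2, "grip": 1}
    - {"tx": 0, "ty": 0, "tz": 0.028, "ax": 0, "ay": 0, "az": 2, "grip": 1}
    - {"tx": 0, "ty": 0, "tz": 0.028, "ax": 0, "ay": 0, "az": 2, "grip": 1}
    - {"tx": 0, "ty": 0, "tz": 0.028, "ax": 0, "ay": 0, "az": 2, "grip": 1}
    - {"tx": 0, "ty": 0, "tz": 0.028, "ax": 0, "ay": 0, "az": 2, "grip": 1}
    - {"tx": 0, "ty": 0, "tz": 0.028, "ax": 0, "ay": 0, "az": 2, "grip": 1}
    - {"tx": 0, "ty": 0, "tz": 0.028, "ax": 0, "ay": 0, "az": 2, "grip": 1}
    - {"tx": 0, "ty": 0, "tz": 0.028, "ax": 0, "ay": 0, "az": 2, "grip": 1}
    - {"tx": 0, "ty": 0, "tz": 0, "ax": 0, "ay": 0, "az": 0, "grip": 1}

```text
clock: 6.6
position: [0.6196, 0.0679, 0.1213]
ee_rot: [0.318, 0.948, -0.0, 0.001]
contact_force: [1.2, -5.0, 3.0]
width: 0.0131
```

```bash
cat >> h.py <<'E'
def st():
    from scipy.spatial.transform import Rotation as Ro
    o=observe();M=Ro.from_quat(o["ee_rot"]).as_matrix()
    print("t",round(o["clock"],2),"tcp",o["position"].round(4),"thy",np.degrees(np.arctan2(M[1,1],M[0,1])).round(2),"w",o["width"].round(4),"F",o["contact_force"].round(1),"T",o["torque"].round(3),"j",np.degrees(o["joint_pos"]).round(1))
E
python3 -c "from h import *;st()"
```

```text
Traceback (most recent call last):
  File "h.py", line 50, in st
    print("t",round(o["clock"],2),"tcp",o["position"].round(4),"thy",np.degrees(np.arctan2(M[1,1],M[0,1])).round(2),"w",o["width"].round(4),"F",o["contact_force"].round(1),"T",o["torque"].round(3),"j",np.degrees(o["joint_pos"]).round(1))
                                                                                                                        ^^^^^^^^^^^^^^^^
AttributeError: 'float' object has no attribute 'round'
```

```bash
sed -i 's/o\["width"\].round(4)/round(o["width"],4)/' h.py; python3 -c "from h import *;st()"
```

```text
t 6.6 tcp [0.6196 0.0679 0.1213] thy 52.86 w 0.0131 F [ 1.2 -5.   3. ] T [-0.78  -0.197 -0.177] j [ -0.1  19.9  98.   -0.1  62.  -53. ]
```

Call:
jog_arm:
  moves:
    - {"tx": 0, "ty": 0, "tz": 0.007, "ax": 0, "ay": 0, "az": 0.5, "grip": 1}
    - {"tx": 0, "ty": 0, "tz": 0.007, "ax": 0, "ay": 0, "az": 0.5, "grip": 1}
    - {"tx": 0, "ty": 0, "tz": 0.007, "ax": 0, "ay": 0, "az": 0.5, "grip": 1}
    - {"tx": 0, "ty": 0, "tz": 0.007, "ax": 0, "ay": 0, "az": 0.5, "grip": 1}
    - {"tx": 0, "ty": 0, "tz": 0.007, "ax": 0, "ay": 0, "az": 0.5, "grip": 1}
    - {"tx": 0, "ty": 0, "tz": 0.007, "ax": 0, "ay": 0, "az": 0.5, "grip": 1}
    - {"tx": 0, "ty": 0, "tz": 0.007, "ax": 0, "ay": 0, "az": 0.5, "grip": 1}
    - {"tx": 0, "ty": 0, "tz": 0.007, "ax": 0, "ay": 0, "az": 0.5, "grip": 1}
    - {"tx": 0, "ty": 0, "tz": 0, "ax": 0, "ay": 0, "az": 0, "grip": 1}
    - {"tx": 0, "ty": 0, "tz": 0, "ax": 0, "ay": 0, "az": 0, "grip": 1}

```text
clock: 7.85
position: [0.6195, 0.0678, 0.1207]
ee_rot: [0.477, 0.879, -0.0, 0.001]
contact_force: [0.2, -5.6, 4.3]
width: 0.0128
```

```bash
python3 -c "from h import *;st()"
```

```text
t 7.85 tcp [0.6195 0.0678 0.1207] thy 32.96 w 0.0128 F [ 0.2 -5.6  4.3] T [-0.921 -0.213 -0.053] j [ -0.2  19.9  98.   -0.1  62.  -33.1]
```

Call:
jog_arm:
  moves:
    - {"tx": 0, "ty": 0, "tz": 0.007, "ax": 0, "ay": 0, "az": 0.5, "grip": 1}
    - {"tx": 0, "ty": 0, "tz": 0.007, "ax": 0, "ay": 0, "az": 0.5, "grip": 1}
    - {"tx": 0, "ty": 0, "tz": 0.007, "ax": 0, "ay": 0, "az": 0.5, "grip": 1}
    - {"tx": 0, "ty": 0, "tz": 0.007, "ax": 0, "ay": 0, "az": 0.5, "grip": 1}
    - {"tx": 0, "ty": 0, "tz": 0.007, "ax": 0, "ay": 0, "az": 0.5, "grip": 1}
    - {"tx": 0, "ty": 0, "tz": 0.007, "ax": 0, "ay": 0, "az": 0.5, "grip": 1}
    - {"tx": 0, "ty": 0, "tz": 0.007, "ax": 0, "ay": 0, "az": 0.5, "grip": 1}
    - {"tx": 0, "ty": 0, "tz": 0.007, "ax": 0, "ay": 0, "az": 0.5, "grip": 1}
    - {"tx": 0, "ty": 0, "tz": 0, "ax": 0, "ay": 0, "az": 0, "grip": 1}
    - {"tx": 0, "ty": 0, "tz": 0, "ax": 0, "ay": 0, "az": 0, "grip": 1}

```text
clock: 9.1
position: [0.6194, 0.0677, 0.1202]
ee_rot: [0.623, 0.782, -0.0, 0.001]
contact_force: [0.8, -5.1, 3.9]
width: 0.013
```

```bash
python3 -c "from h import *;st();look('r3')"
```

```text
t 9.1 tcp [0.6194 0.0677 0.1202] thy 12.96 w 0.013 F [ 0.8 -5.1  3.9] T [-0.921 -0.138  0.031] j [ -0.2  19.9  98.   -0.1  62.  -13. ]
t 9.1 tcp [0.6194 0.0677 0.1202] thy 13.0 tilt -1.0 w 0.013 F [ 0.8 -5.1  3.9] T [-0.921 -0.138  0.031] j6 -13.0
```

View pics/r3.png

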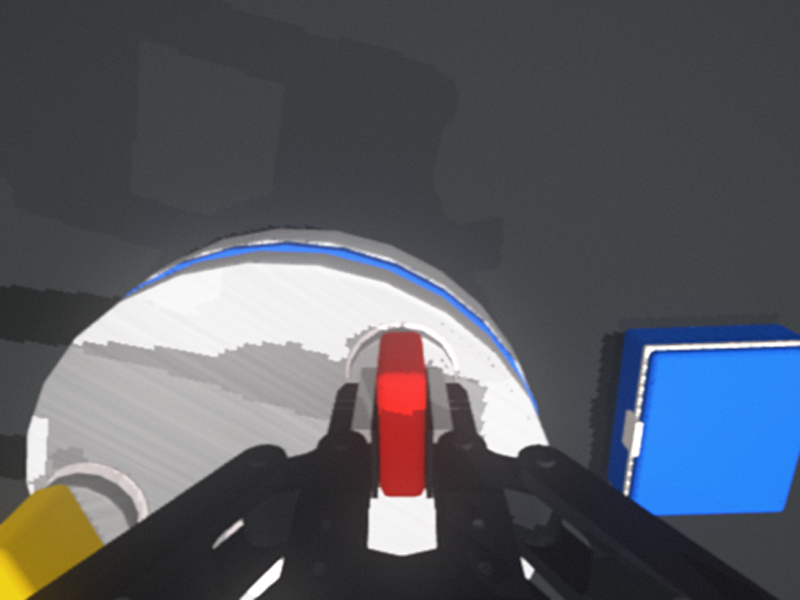

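The bar stays aligned in the pads at (400,415) and has turned about 135° so far with no stop felt. Continuing.

Call:
jog_arm:
  moves:
    - {"tx": 0, "ty": 0, "tz": 0.007, "ax": 0, "ay": 0, "az": 0.5, "grip": 1}
    - {"tx": 0, "ty": 0, "tz": 0.007, "ax": 0, "ay": 0, "az": 0.5, "grip": 1}
    - {"tx": 0, "ty": 0, "tz": 0.007, "ax": 0, "ay": 0, "az": 0.5, "grip": 1}
    - {"tx": 0, "ty": 0, "tz": 0.007, "ax": 0, "ay": 0, "az": 0.5, "grip": 1}
    - {"tx": 0, "ty": 0, "tz": 0, "ax": 0, "ay": 0, "az": 0.5, "grip": 1}
    - {"tx": 0, "ty": 0, "tz": 0, "ax": 0, "ay": 0, "az": 0.5, "grip": 1}
    - {"tx": 0, "ty": 0, "tz": 0, "ax": 0, "ay": 0, "az": 0.5, "grip": 1}
    - {"tx": 0, "ty": 0, "tz": 0, "ax": 0, "ay": 0, "az": 0.5, "grip": 1}
    - {"tx": 0, "ty": 0, "tz": 0, "ax": 0, "ay": 0, "az": 0, "grip": 1}
    - {"tx": 0, "ty": 0, "tz": 0, "ax": 0, "ay": 0, "az": 0, "grip": 1}

```text
clock: 10.4
position: [0.6192, 0.0677, 0.1198]
ee_rot: [0.747, 0.665, -0.001, 0.002]
contact_force: [-0.3, -5.5, 5.9]
width: 0.013
```

```bash
python3 -c "from h import *;st();look('r4')"
```

```text
t 10.4 tcp [0.6192 0.0677 0.1198] thy -6.64 w 0.013 F [-0.3 -5.5  5.9] T [-0.949 -0.096  1.83 ] j [-0.1 20.  98.  -0.3 62.   6.7]
t 10.4 tcp [0.6192 0.0677 0.1198] thy -6.6 tilt -0.99999 w 0.013 F [-0.3 -5.5  5.9] T [-0.949 -0.096  1.83 ] j6 6.7
```

View pics/r4.png

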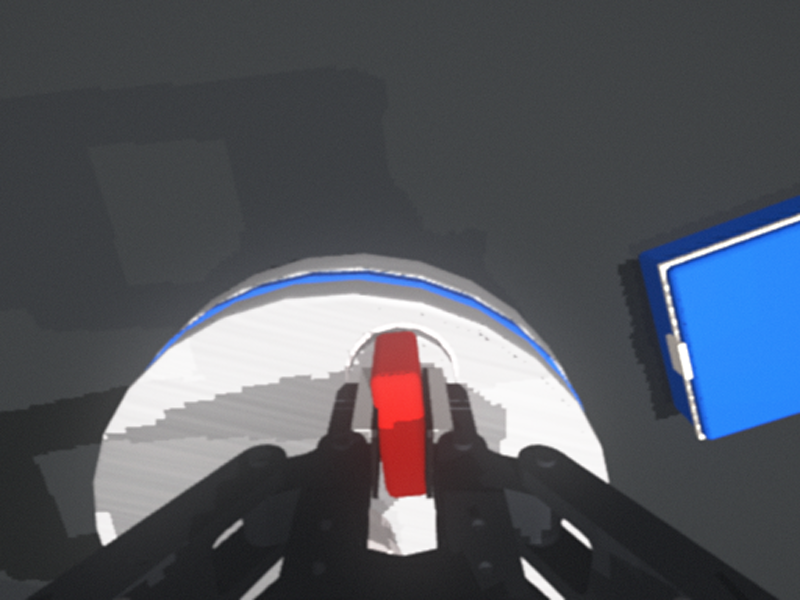

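Stop felt: Tz jumped from 0.03 to 1.83 N m and the pads began slipping on the bar, so red is home. Release it and go to yellow.

Call:
jog_arm:
  moves:
    - {"tx": 0, "ty": 0, "tz": 0, "ax": 0, "ay": 0, "az": 0, "grip": 0.4}
    - {"tx": 0, "ty": 0, "tz": 0, "ax": 0, "ay": 0, "az": 0, "grip": 0.4}
    - {"tx": 0, "ty": 0, "tz": 0, "ax": 0, "ay": 0, "az": 0, "grip": 0.4}
    - {"tx": 0, "ty": 0, "tz": 0, "ax": 0, "ay": 0, "az": 0, "grip": 0.4}
    - {"tx": 0, "ty": 0, "tz": -2.5, "ax": 0, "ay": 0, "az": 0, "grip": 0.4}
    - {"tx": 0, "ty": 0, "tz": -2.5, "ax": 0, "ay": 0, "az": 0, "grip": 0.4}
    - {"tx": -3.2, "ty": -3.15, "tz": 0, "ax": 0, "ay": 0, "az": 0, "grip": 0.4}
    - {"tx": -3.2, "ty": -3.15, "tz": 0, "ax": 0, "ay": 0, "az": 0, "grip": 0.4}
    - {"tx": -3.2, "ty": -3.15, "tz": 0, "ax": 0, "ay": 0, "az": 0, "grip": 0.4}
    - {"tx": 0, "ty": 0, "tz": 0, "ax": 0, "ay": 0, "az": -1.8, "grip": 0.4}

```text
clock: 11.7
position: [0.5099, -0.0155, 0.1682]
ee_rot: [0.695, 0.719, -0.001, -0.001]
contact_force: [-0.3, 0.2, -0.2]
width: 0.0512
```

Call:
jog_arm:
  moves:
    - {"tx": 0, "ty": 0, "tz": 0, "ax": 0, "ay": 0, "az": -1.8, "grip": 0.4}
    - {"tx": 0, "ty": 0, "tz": 0, "ax": 0, "ay": 0, "az": -1.8, "grip": 0.4}
    - {"tx": 0, "ty": 0, "tz": 0, "ax": 0, "ay": 0, "az": -1.8, "grip": 0.4}
    - {"tx": 0, "ty": 0, "tz": 0, "ax": 0, "ay": 0, "az": 0, "grip": 0.4}
    - {"tx": 0, "ty": 0, "tz": 0, "ax": 0, "ay": 0, "az": 0, "grip": 0.4}
    - {"tx": 0, "ty": 0, "tz": 0, "ax": 0, "ay": 0, "az": 0, "grip": 0.4}
    - {"tx": 0, "ty": 0, "tz": 0, "ax": 0, "ay": 0, "az": 0, "grip": 0.4}
    - {"tx": 0, "ty": 0, "tz": 0, "ax": 0, "ay": 0, "az": 0, "grip": 0.4}
    - {"tx": 0, "ty": 0, "tz": 0, "ax": 0, "ay": 0, "az": 0, "grip": 0.4}
    - {"tx": 0, "ty": 0, "tz": 0, "ax": 0, "ay": 0, "az": 0, "grip": 0.4}

```text
clock: 12.95
position: [0.5129, -0.0144, 0.1691]
ee_rot: [0.509, 0.861, -0.0, -0.0]
contact_force: [-0.2, -0.3, -0.5]
width: 0.0513
```

Run:
```python
from h import *
o,c,im=look("y1")
p=proj(c,(.5146,-.0162,.115))
for z0 in(.0905,.0925):
  x,y,a,e=fit(c,im,"y",p,z0,55);print(z0,round(x,4),round(y,4),np.degrees(a).round(1),round(e,3))
```

```text
t 12.95 tcp [ 0.5129 -0.0144  0.1691] thy 28.8 tilt -1.0 w 0.0513 F [-0.2 -0.3 -0.5] T [-0.018  0.023  0.011] j6 -38.2
0.0905 0.514 -0.0175 118.2 0.079
0.0925 0.5137 -0.0167 118.3 0.099
```

View pics/y1.png

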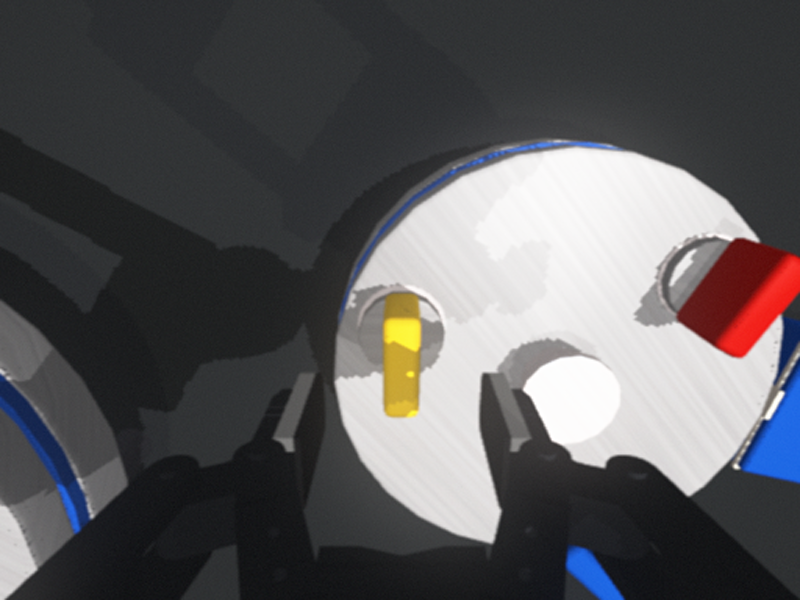

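Yellow bar (402,355) is centred between the fingers, the fit agrees with the earlier one, and the right finger clears the stub. Descend and grip.

Call:
jog_arm:
  moves:
    - {"tx": -0.28, "ty": 0, "tz": 1, "ax": 0, "ay": 0, "az": 0, "grip": 0.4}
    - {"tx": 0, "ty": 0, "tz": 1.5, "ax": 0, "ay": 0, "az": 0, "grip": 0.4}
    - {"tx": 0, "ty": 0, "tz": 1.5, "ax": 0, "ay": 0, "az": 0, "grip": 0.4}
    - {"tx": 0, "ty": 0, "tz": 0.5, "ax": 0, "ay": 0, "az": 0, "grip": 0.4}
    - {"tx": 0, "ty": 0, "tz": 0, "ax": 0, "ay": 0, "az": 0, "grip": 0.4}
    - {"tx": 0, "ty": 0, "tz": 0, "ax": 0, "ay": 0, "az": 0, "grip": 1}
    - {"tx": 0, "ty": 0, "tz": 0, "ax": 0, "ay": 0, "az": 0, "grip": 1}
    - {"tx": 0, "ty": 0, "tz": 0, "ax": 0, "ay": 0, "az": 0, "grip": 1}
    - {"tx": 0, "ty": 0, "tz": 0, "ax": 0, "ay": 0, "az": 0, "grip": 1}
    - {"tx": 0, "ty": 0, "tz": 0, "ax": 0, "ay": 0, "az": 0, "grip": 1}

```text
clock: 14.25
position: [0.5144, -0.0172, 0.1249]
ee_rot: [0.509, 0.861, -0.0, 0.0]
contact_force: [-3.2, -0.9, 5.8]
width: 0.0129
```

```bash
python3 -c "from h import *;st()"
```

```text
t 14.25 tcp [ 0.5144 -0.0172  0.1249] thy 28.77 w 0.0129 F [-3.2 -0.9  5.8] T [-0.195  0.549 -0.163] j [ -9.7   7.5 112.8  -0.   59.7 -38.5]
```

Call:
jog_arm:
  moves:
    - {"tx": 0, "ty": 0, "tz": 0.028, "ax": 0, "ay": 0, "az": 2, "grip": 1}
    - {"tx": 0, "ty": 0, "tz": 0.028, "ax": 0, "ay": 0, "az": 2, "grip": 1}
    - {"tx": 0, "ty": 0, "tz": 0.028, "ax": 0, "ay": 0, "az": 2, "grip": 1}
    - {"tx": 0, "ty": 0, "tz": 0.028, "ax": 0, "ay": 0, "az": 2, "grip": 1}
    - {"tx": 0, "ty": 0, "tz": 0.028, "ax": 0, "ay": 0, "az": 2, "grip": 1}
    - {"tx": 0, "ty": 0, "tz": 0.028, "ax": 0, "ay": 0, "az": 2, "grip": 1}
    - {"tx": 0, "ty": 0, "tz": 0.028, "ax": 0, "ay": 0, "az": 2, "grip": 1}
    - {"tx": 0, "ty": 0, "tz": 0.028, "ax": 0, "ay": 0, "az": 2, "grip": 1}
    - {"tx": 0, "ty": 0, "tz": 0.028, "ax": 0, "ay": 0, "az": 2, "grip": 1}
    - {"tx": 0, "ty": 0, "tz": 0, "ax": 0, "ay": 0, "az": 1, "grip": 1}

```text
clock: 15.5
position: [0.5128, -0.0168, 0.1222]
ee_rot: [0.979, 0.205, -0.002, -0.0]
contact_force: [-6.7, 0.3, 8.5]
width: 0.0128
```

```bash
python3 -c "from h import *;st()"
```

```text
t 15.5 tcp [ 0.5128 -0.0168  0.1222] thy -66.36 w 0.0128 F [-6.7  0.3  8.5] T [-0.098  1.165  0.082] j [ -9.7   7.7 112.9  -0.   59.6  56.7]
```

Call:
jog_arm:
  moves:
    - {"tx": 0, "ty": 0, "tz": 0.007, "ax": 0, "ay": 0, "az": 0.5, "grip": 1}
    - {"tx": 0, "ty": 0, "tz": 0.007, "ax": 0, "ay": 0, "az": 0.5, "grip": 1}
    - {"tx": 0, "ty": 0, "tz": 0.007, "ax": 0, "ay": 0, "az": 0.5, "grip": 1}
    - {"tx": 0, "ty": 0, "tz": 0.007, "ax": 0, "ay": 0, "az": 0.5, "grip": 1}
    - {"tx": 0, "ty": 0, "tz": 0.007, "ax": 0, "ay": 0, "az": 0.5, "grip": 1}
    - {"tx": 0, "ty": 0, "tz": 0.007, "ax": 0, "ay": 0, "az": 0.5, "grip": 1}
    - {"tx": 0, "ty": 0, "tz": 0.007, "ax": 0, "ay": 0, "az": 0.5, "grip": 1}
    - {"tx": 0, "ty": 0, "tz": 0.007, "ax": 0, "ay": 0, "az": 0.5, "grip": 1}
    - {"tx": 0, "ty": 0, "tz": 0, "ax": 0, "ay": 0, "az": 0, "grip": 1}
    - {"tx": 0, "ty": 0, "tz": 0, "ax": 0, "ay": 0, "az": 0, "grip": 1}

```text
clock: 16.75
position: [0.5127, -0.0164, 0.1216]
ee_rot: [0.999, 0.033, -0.002, -0.0]
contact_force: [-7.3, 0.5, 9.0]
width: 0.0133
```

```bash
python3 -c "from h import *;st()"
```

```text
t 16.75 tcp [ 0.5127 -0.0164  0.1216] thy -86.2 w 0.0133 F [-7.3  0.5  9. ] T [ 0.058  1.225 -0.053] j [ -9.7   7.7 112.9   0.   59.6  76.5]
```

Call:
jog_arm:
  moves:
    - {"tx": 0, "ty": 0, "tz": 0.007, "ax": 0, "ay": 0, "az": 0.5, "grip": 1}
    - {"tx": 0, "ty": 0, "tz": 0.007, "ax": 0, "ay": 0, "az": 0.5, "grip": 1}
    - {"tx": 0, "ty": 0, "tz": 0.007, "ax": 0, "ay": 0, "az": 0.5, "grip": 1}
    - {"tx": 0, "ty": 0, "tz": 0.007, "ax": 0, "ay": 0, "az": 0.5, "grip": 1}
    - {"tx": 0, "ty": 0, "tz": 0.007, "ax": 0, "ay": 0, "az": 0.5, "grip": 1}
    - {"tx": 0, "ty": 0, "tz": 0.007, "ax": 0, "ay": 0, "az": 0.5, "grip": 1}
    - {"tx": 0, "ty": 0, "tz": 0.007, "ax": 0, "ay": 0, "az": 0.5, "grip": 1}
    - {"tx": 0, "ty": 0, "tz": 0.007, "ax": 0, "ay": 0, "az": 0.5, "grip": 1}
    - {"tx": 0, "ty": 0, "tz": 0, "ax": 0, "ay": 0, "az": 0, "grip": 1}
    - {"tx": 0, "ty": 0, "tz": 0, "ax": 0, "ay": 0, "az": 0, "grip": 1}

```text
clock: 18.0
position: [0.5127, -0.016, 0.121]
ee_rot: [0.99, -0.141, -0.002, -0.001]
contact_force: [-6.2, 1.3, 9.0]
width: 0.0131
```

```bash
python3 -c "from h import *;st();look('y2')"
```

```text
t 18.0 tcp [ 0.5127 -0.016   0.121 ] thy -106.21 w 0.0131 F [-6.2  1.3  9. ] T [ 0.244  1.2   -0.012] j [-9.70e+00  7.80e+00  1.13e+02  1.00e-01  5.95e+01  9.65e+01]
t 18.0 tcp [ 0.5127 -0.016   0.121 ] thy -106.2 tilt -0.99999 w 0.0131 F [-6.2  1.3  9. ] T [ 0.244  1.2   -0.012] j6 96.5
```

View pics/y2.png

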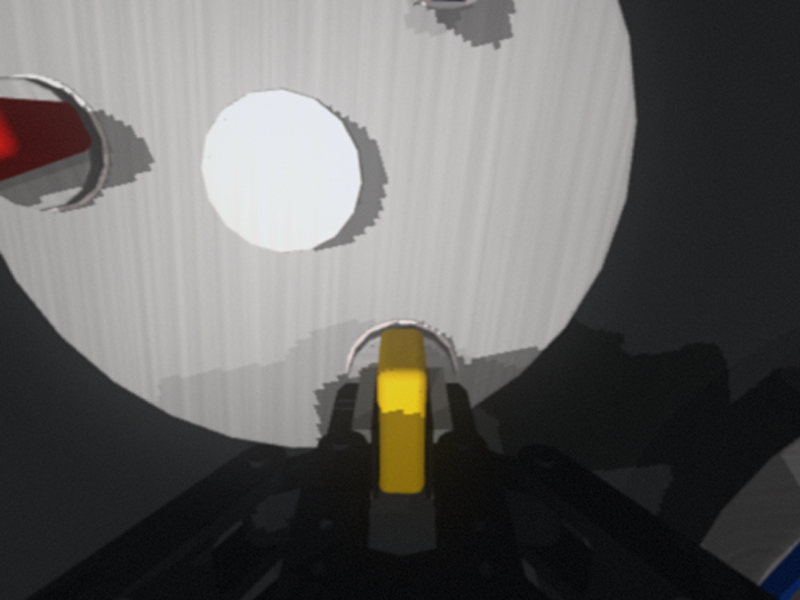

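Yellow bar is still aligned in the pads, with 134.5° turned and no stop yet. Continue.

Call:
jog_arm:
  moves:
    - {"tx": 0, "ty": 0, "tz": 0.007, "ax": 0, "ay": 0, "az": 0.5, "grip": 1}
    - {"tx": 0, "ty": 0, "tz": 0.007, "ax": 0, "ay": 0, "az": 0.5, "grip": 1}
    - {"tx": 0, "ty": 0, "tz": 0.007, "ax": 0, "ay": 0, "az": 0.5, "grip": 1}
    - {"tx": 0, "ty": 0, "tz": 0.007, "ax": 0, "ay": 0, "az": 0.5, "grip": 1}
    - {"tx": 0, "ty": 0, "tz": 0, "ax": 0, "ay": 0, "az": 0.5, "grip": 1}
    - {"tx": 0, "ty": 0, "tz": 0, "ax": 0, "ay": 0, "az": 0.5, "grip": 1}
    - {"tx": 0, "ty": 0, "tz": 0, "ax": 0, "ay": 0, "az": 0.5, "grip": 1}
    - {"tx": 0, "ty": 0, "tz": 0, "ax": 0, "ay": 0, "az": 0.5, "grip": 1}
    - {"tx": 0, "ty": 0, "tz": 0, "ax": 0, "ay": 0, "az": 0, "grip": 1}
    - {"tx": 0, "ty": 0, "tz": 0, "ax": 0, "ay": 0, "az": 0, "grip": 1}

```text
clock: 19.3
position: [0.5133, -0.016, 0.1209]
ee_rot: [0.952, -0.306, -0.001, 0.001]
contact_force: [-6.5, 2.4, 8.5]
width: 0.013
```

```bash
python3 -c "from h import *;st();look('y3')"
```

```text
t 19.3 tcp [ 0.5133 -0.016   0.1209] thy -125.68 w 0.013 F [-6.5  2.4  8.5] T [0.441 0.932 2.057] j [-9.600e+00  7.800e+00  1.129e+02 -1.000e-01  5.940e+01  1.161e+02]
t 19.3 tcp [ 0.5133 -0.016   0.1209] thy -125.7 tilt -1.0 w 0.013 F [-6.5  2.4  8.5] T [0.441 0.932 2.057] j6 116.1
```

View pics/y3.png

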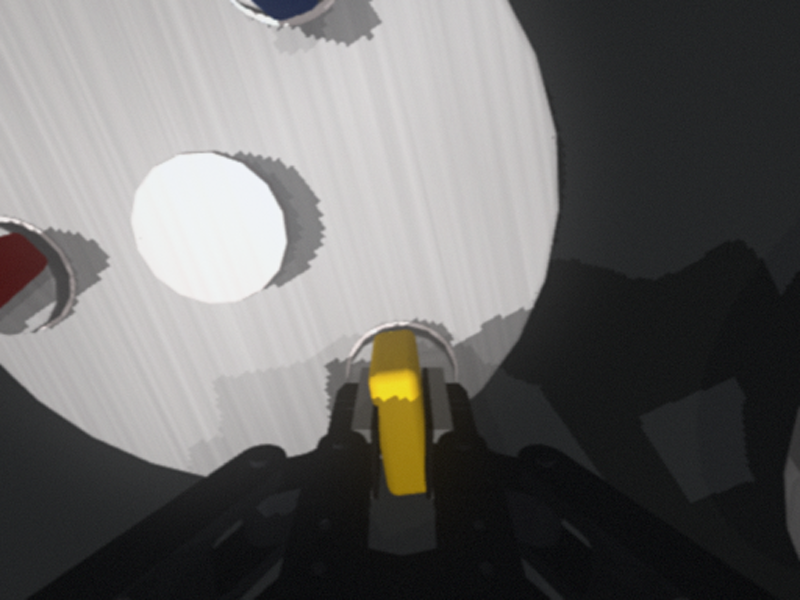

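Yellow stop felt (Tz 2.06 N m, bar skewed about 5° in the pads). Release it, lift, move to blue and unwind the wrist.

Call:
jog_arm:
  moves:
    - {"tx": 0, "ty": 0, "tz": 0, "ax": 0, "ay": 0, "az": 0, "grip": 0.4}
    - {"tx": 0, "ty": 0, "tz": 0, "ax": 0, "ay": 0, "az": 0, "grip": 0.4}
    - {"tx": 0, "ty": 0, "tz": 0, "ax": 0, "ay": 0, "az": 0, "grip": 0.4}
    - {"tx": 0, "ty": 0, "tz": 0, "ax": 0, "ay": 0, "az": 0, "grip": 0.4}
    - {"tx": 0, "ty": 0, "tz": -2.5, "ax": 0, "ay": 0, "az": 0, "grip": 0.4}
    - {"tx": 0, "ty": 0, "tz": -2.5, "ax": 0, "ay": 0, "az": 0, "grip": 0.4}
    - {"tx": 4.4, "ty": -1.15, "tz": 0, "ax": 0, "ay": 0, "az": 0, "grip": 0.4}
    - {"tx": 4.4, "ty": -1.15, "tz": 0, "ax": 0, "ay": 0, "az": 0, "grip": 0.4}
    - {"tx": 4.4, "ty": -1.15, "tz": 0, "ax": 0, "ay": 0, "az": 0, "grip": 0.4}
    - {"tx": 0, "ty": 0, "tz": 0, "ax": 0, "ay": 0, "az": -2, "grip": 0.4}

```text
clock: 20.6
position: [0.6438, -0.0687, 0.1697]
ee_rot: [0.974, -0.225, 0.001, 0.0]
contact_force: [0.0, 0.4, 0.4]
width: 0.0513
```

Call:
jog_arm:
  moves:
    - {"tx": 0, "ty": 0, "tz": 0, "ax": 0, "ay": 0, "az": -2.06, "grip": 0.4}
    - {"tx": 0, "ty": 0, "tz": 0, "ax": 0, "ay": 0, "az": -2.06, "grip": 0.4}
    - {"tx": 0, "ty": 0, "tz": 0, "ax": 0, "ay": 0, "az": -2.06, "grip": 0.4}
    - {"tx": 0, "ty": 0, "tz": 0, "ax": 0, "ay": 0, "az": -2.06, "grip": 0.4}
    - {"tx": 0, "ty": 0, "tz": 0, "ax": 0, "ay": 0, "az": -2.06, "grip": 0.4}
    - {"tx": 0, "ty": 0, "tz": 0, "ax": 0, "ay": 0, "az": -2.06, "grip": 0.4}
    - {"tx": 0, "ty": 0, "tz": 0, "ax": 0, "ay": 0, "az": -2.06, "grip": 0.4}
    - {"tx": 0, "ty": 0, "tz": 0, "ax": 0, "ay": 0, "az": -2.06, "grip": 0.4}
    - {"tx": 0, "ty": 0, "tz": 0, "ax": 0, "ay": 0, "az": -2.06, "grip": 0.4}
    - {"tx": 0, "ty": 0, "tz": 0, "ax": 0, "ay": 0, "az": -2.06, "grip": 0.4}

```text
clock: 21.85
position: [0.641, -0.0672, 0.1698]
ee_rot: [0.782, 0.623, -0.0, -0.0]
contact_force: [-0.6, -0.5, -0.3]
width: 0.0513
```

Call:
jog_arm:
  moves:
    - {"tx": 0, "ty": 0, "tz": 0, "ax": 0, "ay": 0, "az": -2.06, "grip": 0.4}
    - {"tx": 0, "ty": 0, "tz": 0, "ax": 0, "ay": 0, "az": -2.06, "grip": 0.4}
    - {"tx": 0, "ty": 0, "tz": 0, "ax": 0, "ay": 0, "az": -2.06, "grip": 0.4}
    - {"tx": 0, "ty": 0, "tz": 0, "ax": 0, "ay": 0, "az": -2.06, "grip": 0.4}
    - {"tx": 0, "ty": 0, "tz": 0, "ax": 0, "ay": 0, "az": -2.06, "grip": 0.4}
    - {"tx": 0, "ty": 0, "tz": 0, "ax": 0, "ay": 0, "az": -2.06, "grip": 0.4}
    - {"tx": 0, "ty": 0, "tz": 0, "ax": 0, "ay": 0, "az": -2.06, "grip": 0.4}
    - {"tx": 0, "ty": 0, "tz": 0, "ax": 0, "ay": 0, "az": -2.06, "grip": 0.4}
    - {"tx": 0, "ty": 0, "tz": 0, "ax": 0, "ay": 0, "az": 0, "grip": 0.4}
    - {"tx": 0, "ty": 0, "tz": 0, "ax": 0, "ay": 0, "az": 0, "grip": 0.4}

```text
clock: 23.1
position: [0.6411, -0.0671, 0.17]
ee_rot: [0.182, 0.983, 0.0, -0.0]
contact_force: [0.1, -0.4, -0.1]
width: 0.051
```

Run:
```python
from h import *
o,c,im=look("b1")
p=proj(c,(.6406,-.065,.115))
for z0 in(.0905,.0925):
  x,y,a,e=fit(c,im,"b",p,z0,55);print(z0,round(x,4),round(y,4),np.degrees(a).round(1),round(e,3))
```

```text
t 23.1 tcp [ 0.6411 -0.0671  0.17  ] thy 69.0 tilt -1.0 w 0.051 F [ 0.1 -0.4 -0.1] T [ 0.004  0.03  -0.034] j6 -81.2
0.0905 0.6409 -0.0659 161.9 0.094
0.0925 0.64 -0.0658 162.4 0.114
```

View pics/b1.png

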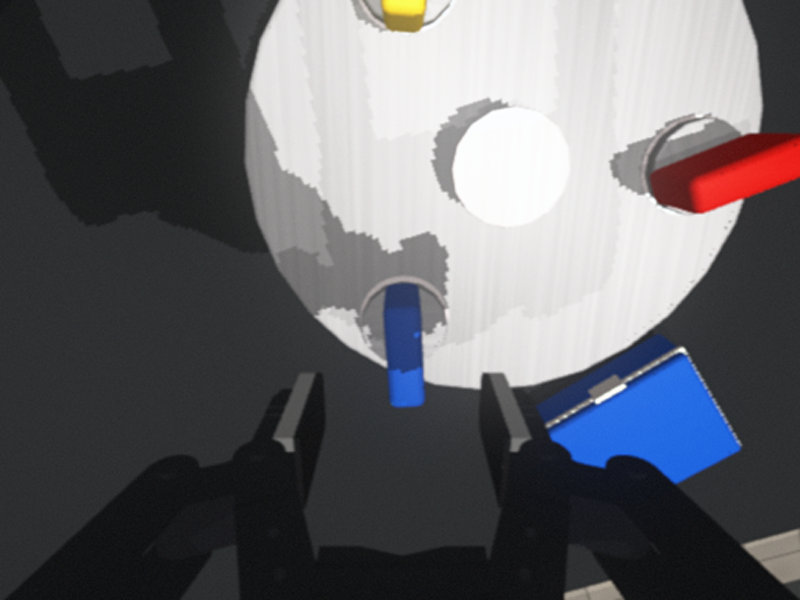

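Blue bar (404,345) is centred between the fingers; the slide box is well below fingertip height. Descend and grip.

Call:
jog_arm:
  moves:
    - {"tx": 0.1, "ty": 0.14, "tz": 1, "ax": 0, "ay": 0, "az": -0.5, "grip": 0.4}
    - {"tx": 0, "ty": 0, "tz": 1.5, "ax": 0, "ay": 0, "az": 0, "grip": 0.4}
    - {"tx": 0, "ty": 0, "tz": 1.5, "ax": 0, "ay": 0, "az": 0, "grip": 0.4}
    - {"tx": 0, "ty": 0, "tz": 0.55, "ax": 0, "ay": 0, "az": 0, "grip": 0.4}
    - {"tx": 0, "ty": 0, "tz": 0, "ax": 0, "ay": 0, "az": 0, "grip": 0.4}
    - {"tx": 0, "ty": 0, "tz": 0, "ax": 0, "ay": 0, "az": 0, "grip": 1}
    - {"tx": 0, "ty": 0, "tz": 0, "ax": 0, "ay": 0, "az": 0, "grip": 1}
    - {"tx": 0, "ty": 0, "tz": 0, "ax": 0, "ay": 0, "az": 0, "grip": 1}
    - {"tx": 0, "ty": 0, "tz": 0, "ax": 0, "ay": 0, "az": 0, "grip": 1}
    - {"tx": 0, "ty": 0, "tz": 0, "ax": 0, "ay": 0, "az": 0, "grip": 1}

```text
clock: 24.4
position: [0.6412, -0.0659, 0.1256]
ee_rot: [0.159, 0.987, -0.0, 0.001]
contact_force: [-1.0, -1.8, 4.3]
width: 0.013
```

```bash
python3 -c "from h import *;st()"
```

```text
t 24.4 tcp [ 0.6412 -0.0659  0.1256] thy 71.68 w 0.013 F [-1.  -1.8  4.3] T [-0.248  0.224  0.045] j [-12.1  21.9  94.7  -0.   63.3 -83.7]
```

Call:
jog_arm:
  moves:
    - {"tx": 0, "ty": 0, "tz": 0.028, "ax": 0, "ay": 0, "az": 2, "grip": 1}
    - {"tx": 0, "ty": 0, "tz": 0.028, "ax": 0, "ay": 0, "az": 2, "grip": 1}
    - {"tx": 0, "ty": 0, "tz": 0.028, "ax": 0, "ay": 0, "az": 2, "grip": 1}
    - {"tx": 0, "ty": 0, "tz": 0.028, "ax": 0, "ay": 0, "az": 2, "grip": 1}
    - {"tx": 0, "ty": 0, "tz": 0.028, "ax": 0, "ay": 0, "az": 2, "grip": 1}
    - {"tx": 0, "ty": 0, "tz": 0.028, "ax": 0, "ay": 0, "az": 2, "grip": 1}
    - {"tx": 0, "ty": 0, "tz": 0.028, "ax": 0, "ay": 0, "az": 2, "grip": 1}
    - {"tx": 0, "ty": 0, "tz": 0.028, "ax": 0, "ay": 0, "az": 2, "grip": 1}
    - {"tx": 0, "ty": 0, "tz": 0.028, "ax": 0, "ay": 0, "az": 2, "grip": 1}
    - {"tx": 0, "ty": 0, "tz": 0, "ax": 0, "ay": 0, "az": 1, "grip": 1}

```text
clock: 25.65
position: [0.6391, -0.0669, 0.1229]
ee_rot: [0.836, 0.548, -0.003, -0.0]
contact_force: [-7.0, -4.4, 8.1]
width: 0.0129
```

```bash
python3 -c "from h import *;st()"
```

```text
t 25.65 tcp [ 0.6391 -0.0669  0.1229] thy -23.48 w 0.0129 F [-7.  -4.4  8.1] T [-0.808  1.039  0.136] j [-12.1  22.   94.9  -0.2  63.3  11.4]
```

Call:
jog_arm:
  moves:
    - {"tx": 0, "ty": 0, "tz": 0.007, "ax": 0, "ay": 0, "az": 0.5, "grip": 1}
    - {"tx": 0, "ty": 0, "tz": 0.007, "ax": 0, "ay": 0, "az": 0.5, "grip": 1}
    - {"tx": 0, "ty": 0, "tz": 0.007, "ax": 0, "ay": 0, "az": 0.5, "grip": 1}
    - {"tx": 0, "ty": 0, "tz": 0.007, "ax": 0, "ay": 0, "az": 0.5, "grip": 1}
    - {"tx": 0, "ty": 0, "tz": 0.007, "ax": 0, "ay": 0, "az": 0.5, "grip": 1}
    - {"tx": 0, "ty": 0, "tz": 0.007, "ax": 0, "ay": 0, "az": 0.5, "grip": 1}
    - {"tx": 0, "ty": 0, "tz": 0.007, "ax": 0, "ay": 0, "az": 0.5, "grip": 1}
    - {"tx": 0, "ty": 0, "tz": 0.007, "ax": 0, "ay": 0, "az": 0.5, "grip": 1}
    - {"tx": 0, "ty": 0, "tz": 0, "ax": 0, "ay": 0, "az": 0, "grip": 1}
    - {"tx": 0, "ty": 0, "tz": 0, "ax": 0, "ay": 0, "az": 0, "grip": 1}

```text
clock: 26.9
position: [0.6387, -0.0666, 0.1223]
ee_rot: [0.918, 0.396, -0.003, -0.0]
contact_force: [-7.8, -2.9, 8.0]
width: 0.0128
```

```bash
python3 -c "from h import *;st()"
```

```text
t 26.9 tcp [ 0.6387 -0.0666  0.1223] thy -43.32 w 0.0128 F [-7.8 -2.9  8. ] T [-0.672  1.264 -0.028] j [-12.1  22.   94.9  -0.2  63.3  31.3]
```

Call:
jog_arm:
  moves:
    - {"tx": 0, "ty": 0, "tz": 0.007, "ax": 0, "ay": 0, "az": 0.5, "grip": 1}
    - {"tx": 0, "ty": 0, "tz": 0.007, "ax": 0, "ay": 0, "az": 0.5, "grip": 1}
    - {"tx": 0, "ty": 0, "tz": 0.007, "ax": 0, "ay": 0, "az": 0.5, "grip": 1}
    - {"tx": 0, "ty": 0, "tz": 0.007, "ax": 0, "ay": 0, "az": 0.5, "grip": 1}
    - {"tx": 0, "ty": 0, "tz": 0.007, "ax": 0, "ay": 0, "az": 0.5, "grip": 1}
    - {"tx": 0, "ty": 0, "tz": 0.007, "ax": 0, "ay": 0, "az": 0.5, "grip": 1}
    - {"tx": 0, "ty": 0, "tz": 0.007, "ax": 0, "ay": 0, "az": 0.5, "grip": 1}
    - {"tx": 0, "ty": 0, "tz": 0.007, "ax": 0, "ay": 0, "az": 0.5, "grip": 1}
    - {"tx": 0, "ty": 0, "tz": 0, "ax": 0, "ay": 0, "az": 0, "grip": 1}
    - {"tx": 0, "ty": 0, "tz": 0, "ax": 0, "ay": 0, "az": 0, "grip": 1}

```text
clock: 28.15
position: [0.6383, -0.0662, 0.1218]
ee_rot: [0.973, 0.232, -0.003, 0.0]
contact_force: [-7.8, -2.4, 9.0]
width: 0.0128
```

```bash
python3 -c "from h import *;st()"
```

```text
t 28.15 tcp [ 0.6383 -0.0662  0.1218] thy -63.2 w 0.0128 F [-7.8 -2.4  9. ] T [-0.552  1.36   0.488] j [-12.1  22.1  94.9  -0.2  63.3  51.2]
```

Call:
jog_arm:
  moves:
    - {"tx": 0, "ty": 0, "tz": 0, "ax": 0, "ay": 0, "az": 0.4, "grip": 1}
    - {"tx": 0, "ty": 0, "tz": 0, "ax": 0, "ay": 0, "az": 0.4, "grip": 1}
    - {"tx": 0, "ty": 0, "tz": 0, "ax": 0, "ay": 0, "az": 0.4, "grip": 1}
    - {"tx": 0, "ty": 0, "tz": 0, "ax": 0, "ay": 0, "az": 0.4, "grip": 1}
    - {"tx": 0, "ty": 0, "tz": 0, "ax": 0, "ay": 0, "az": 0.4, "grip": 1}
    - {"tx": 0, "ty": 0, "tz": 0, "ax": 0, "ay": 0, "az": 0, "grip": 1}
    - {"tx": 0, "ty": 0, "tz": 0, "ax": 0, "ay": 0, "az": 0, "grip": 1}
    - {"tx": 0, "ty": 0, "tz": 0, "ax": 0, "ay": 0, "az": 0, "grip": 1}
    - {"tx": 0, "ty": 0, "tz": 0, "ax": 0, "ay": 0, "az": 0, "grip": 1}
    - {"tx": 0, "ty": 0, "tz": 0, "ax": 0, "ay": 0, "az": 0, "grip": 1}

```text
clock: 29.4
position: [0.6382, -0.066, 0.1218]
ee_rot: [0.989, 0.151, -0.004, 0.002]
contact_force: [-8.6, -1.4, 11.0]
width: 0.0126
```

```bash
python3 -c "from h import *;st();look('b2')"
```

```text
t 29.4 tcp [ 0.6382 -0.066   0.1218] thy -72.64 w 0.0126 F [-8.6 -1.4 11. ] T [-0.392  1.445  2.61 ] j [-12.   22.1  94.9  -0.4  63.3  60.8]
t 29.4 tcp [ 0.6382 -0.066   0.1218] thy -72.6 tilt -0.99997 w 0.0126 F [-8.6 -1.4 11. ] T [-0.392  1.445  2.61 ] j6 60.8
```

View pics/b2.png

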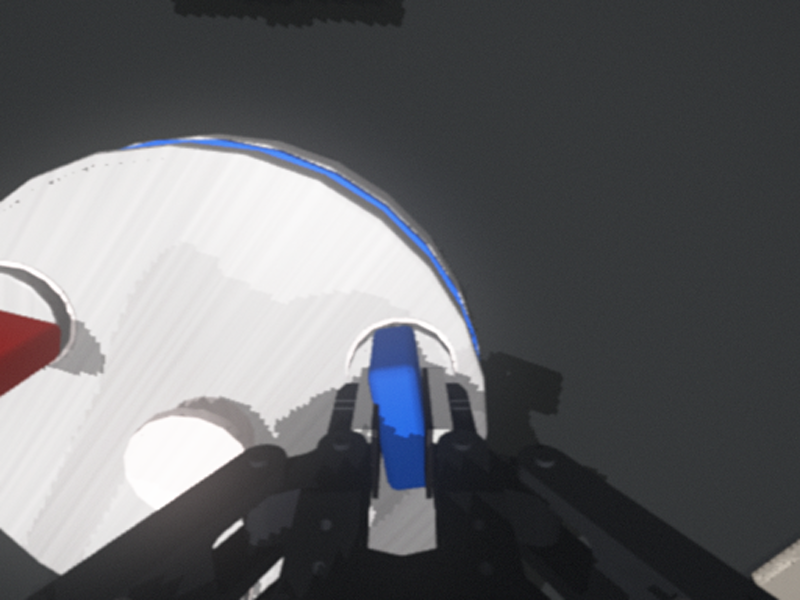

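Blue stop felt (Tz 2.61 N m, bar skewed in the pads). Release it, lift away, and check from above.

Call:
jog_arm:
  moves:
    - {"tx": 0, "ty": 0, "tz": 0, "ax": 0, "ay": 0, "az": 0, "grip": 0.4}
    - {"tx": 0, "ty": 0, "tz": 0, "ax": 0, "ay": 0, "az": 0, "grip": 0.4}
    - {"tx": 0, "ty": 0, "tz": 0, "ax": 0, "ay": 0, "az": 0, "grip": 0.4}
    - {"tx": 0, "ty": 0, "tz": 0, "ax": 0, "ay": 0, "az": 0, "grip": 0.4}
    - {"tx": 0, "ty": 0, "tz": -3, "ax": 0, "ay": 0, "az": 0, "grip": 0.4}
    - {"tx": 0, "ty": 0, "tz": -5, "ax": 0, "ay": 0, "az": 0, "grip": 0.4}
    - {"tx": 0, "ty": -3, "tz": -5, "ax": 0, "ay": 0, "az": 0, "grip": 0.4}
    - {"tx": 0, "ty": -3, "tz": -5, "ax": 0, "ay": 0, "az": 0, "grip": 0.4}
    - {"tx": 0, "ty": -1.3, "tz": -4, "ax": 0, "ay": 0, "az": 0, "grip": 0.4}
    - {"tx": 0, "ty": 0, "tz": 0, "ax": 0, "ay": 0, "az": 0, "grip": 0.4}

```text
clock: 30.7
position: [0.6218, 0.0054, 0.3468]
ee_rot: [0.989, 0.146, 0.005, 0.001]
contact_force: [0.1, -0.4, 0.8]
width: 0.0514
```

Run:
```python
from h import *
o,c,im=look("end")
for k,p in dict(r=(.6199,.0685),y=(.5146,-.0162),b=(.6406,-.065)).items():
  x,y,a,e=fit(c,im,k,proj(c,(*p,.11)),.089,34);print(k,round(x,4),round(y,4),np.degrees(a).round(1),round(e,3))
cv2.imwrite("pics/scene_end.png",capture("scene"))
```

```text
t 30.7 tcp [0.6218 0.0054 0.3468] thy -73.2 tilt -0.99995 w 0.0514 F [ 0.1 -0.4  0.8] T [ 0.016 -0.064  0.025] j6 67.3
r 0.6186 0.0681 96.2 0.223
y 0.5115 -0.0157 159.8 0.111
b 0.6378 -0.0665 35.6 0.283
```

View pics/end.png

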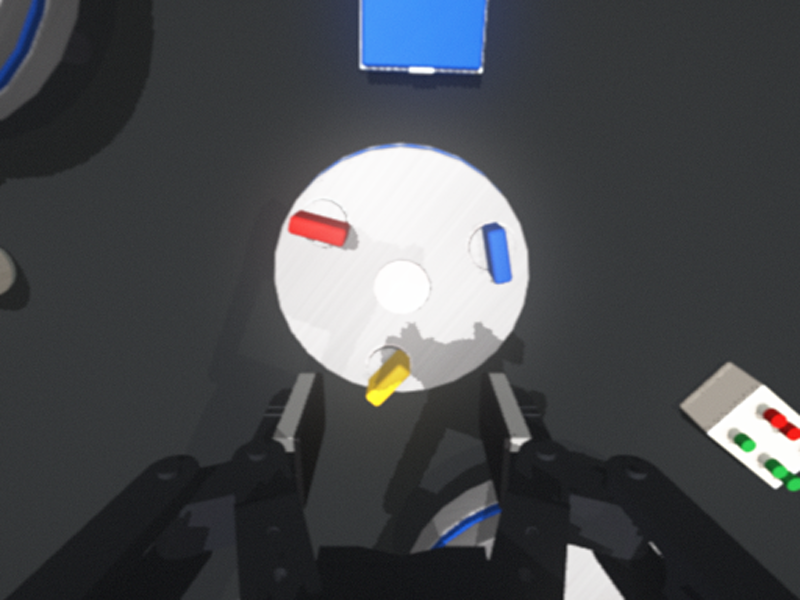

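View pics/scene_end.png

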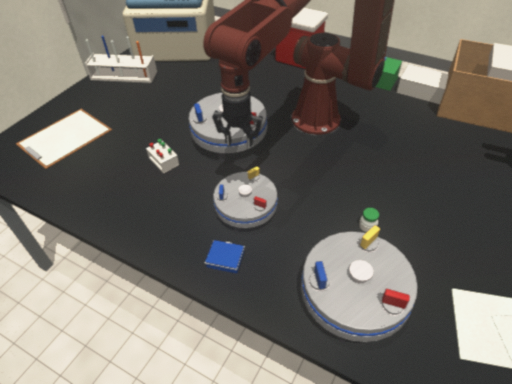

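The end view shows all three bars turned and all bystanders in place. Blue's far-view angle (35.6°) disagrees with the ~27° where I felt its stop, so I'll take a close look over it before handing in.

Call:
jog_arm:
  moves:
    - {"tx": -0.06, "ty": 1.84, "tz": 4.4, "ax": 0, "ay": 0, "az": 0, "grip": 0.4}
    - {"tx": -0.06, "ty": 1.84, "tz": 4.4, "ax": 0, "ay": 0, "az": 0, "grip": 0.4}
    - {"tx": -0.06, "ty": 1.84, "tz": 4.4, "ax": 0, "ay": 0, "az": 0, "grip": 0.4}
    - {"tx": -0.06, "ty": 1.84, "tz": 4.4, "ax": 0, "ay": 0, "az": 0, "grip": 0.4}
    - {"tx": 0, "ty": 0, "tz": 0, "ax": 0, "ay": 0, "az": 0, "grip": 0.4}
    - {"tx": 0, "ty": 0, "tz": 0, "ax": 0, "ay": 0, "az": 0, "grip": 0.4}
    - {"tx": 0, "ty": 0, "tz": 0, "ax": 0, "ay": 0, "az": 0, "grip": 0.4}
    - {"tx": 0, "ty": 0, "tz": 0, "ax": 0, "ay": 0, "az": 0, "grip": 0.4}
    - {"tx": 0, "ty": 0, "tz": 0, "ax": 0, "ay": 0, "az": 0, "grip": 0.4}
    - {"tx": 0, "ty": 0, "tz": 0, "ax": 0, "ay": 0, "az": 0, "grip": 0.4}

```text
clock: 32.05
position: [0.6387, -0.0665, 0.1656]
ee_rot: [0.989, 0.145, 0.0, 0.0]
contact_force: [-0.6, -0.4, -0.4]
width: 0.0515
```

Run:
```python
from h import *
o,c,im=look("b3")
p=proj(c,(.6406,-.065,.115))
for z0 in(.087,.089):
  x,y,a,e=fit(c,im,"b",p,z0,55);print(z0,round(x,4),round(y,4),np.degrees(a).round(1),round(e,3))
```

```text
t 32.05 tcp [ 0.6387 -0.0665  0.1656] thy -73.3 tilt -1.0 w 0.0515 F [-0.6 -0.4 -0.4] T [-0.034  0.015  0.032] j6 61.1
0.087 0.6375 -0.0661 26.2 0.16
0.089 0.6386 -0.0657 25.7 0.18
```

View pics/b3.png

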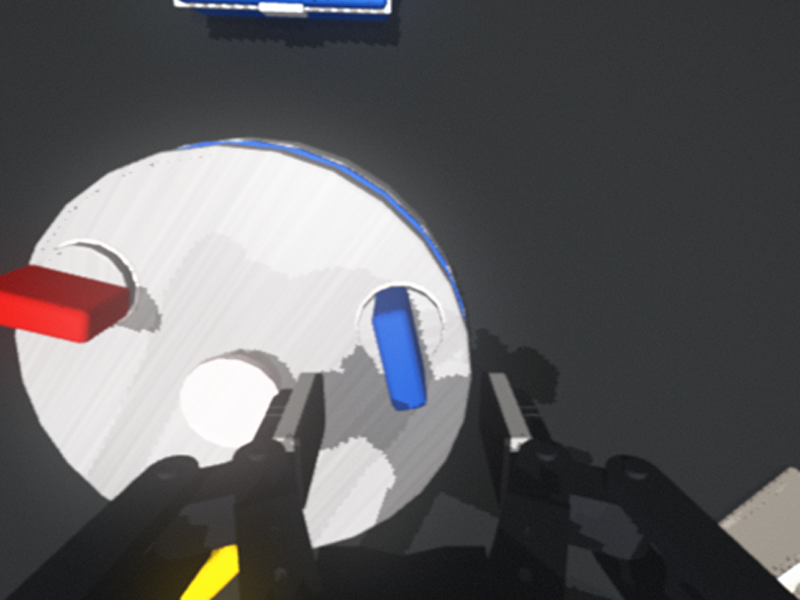

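Blue bar reads about 26° close up, matching the ~27° where the stop was felt. The far view is therefore biased by about 8°, and red and yellow show the same bias. The gripper is open and clear, so I'm handing in.

```bash
python3 -c "
from h import *
st();print(close_job())"
```

```text
t 32.1 tcp [ 0.6386 -0.0665  0.1653] thy -73.32 w 0.0511 F [ 0.3  0.9 -0.6] T [ 0.025 -0.015 -0.016] j [-12.2  19.   93.8  -0.   67.1  61.1]
the job is handed in; nothing more can be done
None
```

I tightened the three knobs on the smallest holder clockwise to their end stops, finishing red first, then yellow, then blue. I handed the job in at 32.1 s of the 72 s allowed. The hand-in gives no verdict.

- **Stops:** I stopped each knob when the twisting moment rose to 1.83 N m (red), 2.06 N m (yellow) and 2.61 N m (blue). It had stayed below about 0.2 N m while they turned freely. In each case the pads had begun to slip a few degrees on the bar. The turns came to about 135–145°, within the 1.8–2.6 rad you gave. I did each knob in one grip, because the last joint had enough range and no regrasp was needed.
- **One check disagreed:** the final view from above put all three bars 8–9° short of where I expected them. That picture was taken just after the arm had moved. A close view of blue gave about 26°, against about 27° where its stop was felt. I put the difference down to the distant view and did not recheck red or yellow up close.
- **Bystanders:** the jar, slide box and tube rack looked unmoved in the final pictures. I compared them by eye only and did not measure them.
- **Forces:** the wrist force stayed below about 15 N at every reading, and the gripper was open and clear of everything at hand-in.

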